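# Book in and sort returned clamping parts

### The arm

A 6-joint arm with a two-finger parallel gripper is mounted at the origin on the work surface. World frame = base frame: x ahead of the robot, y to its left, z up, the work surface at z = 0. Lengths are in mm, angles in rad, forces in N, time in s.
With the tool pointing down it reaches from about 275 to 825 mm from the base axis. Payload 5.2 kg.
Tool frame: the origin (TCP) lies at the very end of the fingers, on their centre line; the grasp point (between the pads) lies 19 mm behind it; z points along the fingers, y is the line along which they close (so a half turn about z gives the same grasp; the last joint's range is limited). The gripper opens to 93 mm and grips with 3 to 60 N. Pads are 15 mm wide; open, the fingers measure 128 mm over their backs; the gripper's body (75 mm by 188 mm) begins 65 mm behind the grasp point.
Start: joints at [-1.491, 0.259, 1.535, -0, 1.348, -0.203], TCP at [153.496, -528.151, 218.653] pointing down, gripper open.
Joint ranges: [-3.14, 3.14], [-0.91, 2.08], [0.19, 2.58], [-1.22, 4.36], [0.22, 2.71], [-3.12, 3.12]. Speed limits (rad/s): [2.57, 2.57, 3.14, 3.14, 3.14, 3.14].

### API

Orientations are given as [roll, pitch, yaw] about the fixed x, y, z axes, in that order (R = Rz(yaw) Ry(pitch) Rx(roll)).
In Python, from bench import robot gives the robot as it stands. The module is installed in compiled form; this text tells all that it offers. Calls block until the motion is done:
- robot.move_ptp(position, orientation): joint-space move of the TCP to a pose.
- robot.move_linear(position, ori=None, speed=150, f_stop=None): straight line of the TCP; ori=None keeps the orientation; speed is the mean speed in mm/s. With f_stop (N) it stops when the force on the tool has changed by that much, and returns True; else False.
- robot.move_j(angles): joint-space move.
- robot.move_gripper(opening): opening from 0.0 (shut) to 1.0 (fully open); the grip force is fixed at half the most; returns when the fingers have stopped.
- robot.sleep(seconds).
- robot.inverse_kinematics(position, orientation): joint angles nearest the present ones, or None.
- robot.get_image(name): name is "scene" or "side" or "wrist"; returns a dict with "img" (400x640x3 uint8, blue, green, red), "fovy" (degrees; the focal length in pixels is half the picture's height over the tangent of half this angle, whatever the lens; pixels are square), "cx", "cy" (the principal point, pixels), "k1" (the pictures are not rectified: a ray, as slopes to the right and down, at radius r is drawn at 1 + k1 r^2 times it, then the intrinsics apply), "eye" and "orientation" of the camera in the world. Camera axes: x right, y down, z forward; pixel columns grow to the right and rows downward; lengths in mm; the calibration is good to about 2 mm. A picture is of the moment at which its call begins. There is no depth.
A pose or a line that the arm cannot do raises robot.MotionError and nothing moves.
- robot.hand_in(): hands the job in; it is judged then, once.
Readings, each from a call of its own:
- robot.current_t(): time.
- robot.current_qpos(): joint angles.
- robot.current_joint_vel(): joint speeds.
- robot.current_joint_efforts(): joint torques, N m.
- robot.current_tcp_pos(): TCP position.
- robot.current_eef_rot(): TCP orientation.
- robot.current_contact_force(): force on the tool from outside, world axes, zero at the start.
- robot.current_ft_torque(): the same for the moment, N m.
- robot.current_gripper_width(): opening from 0.0 (shut) to 1.0 (fully open).
- robot.current_finger_force(): force on a finger pad.
Only numpy, scipy, OpenCV 4.12 (cv2) and the standard library are available. Lean on these libraries where they do the work, as an engineer would, in place of code of your own. Each camera call takes 0.05 s, during which the arm holds its last target. There are 200 camera calls.

### The job

Book in the clamping parts that have come back to the tool store: first raise the notebook's half-lowered screen until it stands about 105 degrees open (leaning back 15 degrees past upright) and let go; then pick up the scanner, hold its beam steady on the barcode of the job card for a good second from about a hand's breadth away, and stand it back upright on the middle of its charging pad. Sort all the parts on the mat, whichever there are: strap clamps into the blue bin, step blocks into the yellow bin. Only when everything is stowed, fold the screen fully shut to keep swarf off it; leave the coffee mug and the round riser post where they are.

Things in the scene. Friction and masses are not known exactly. Their poses are not given: they have to be found in the camera images.
- laptop: Rugged black notebook, the bench terminal, fixed. Base 205 (its x) x 280 (its y) x 30 mm; origin at the centre of its underside; its -x side is the front, towards the robot; z up. The screen is hinged along its rear (+x) edge.
- screen (a joint): Opening angle of the notebook's screen in rad: 0 = folded flat on the keys, 1.571 = upright, 1.833 = 105 degrees open (leaning back, away from the robot), stop at 2.5. The hinge is stiff: the screen stays where it is left; about 4 to 7 N at its free edge move it either way. It starts half lowered (0.35 to 0.75).
- screen_edge (a point): Middle of the screen's free edge, half-way through its 16 mm thickness. The screen is 276 mm wide and 195 mm from hinge to free edge.
- screen_tab (a point): Middle of the screen's rubber pull tab, which stands out 40 mm from the middle of the free edge in the plane of the screen: 40 mm wide (along the notebook's y), 11 mm thick; this point is 27 mm beyond the free edge, 222 mm from the hinge axis. The tab can be pinched by its two sides from above and followed round the hinge.
- screen_hinge (a point): Middle of the screen's hinge axis, 36 mm above the bench; the axis runs along the notebook's y. The display face lies 1 mm from the axis.
- barcode (a point): Centre of the printed barcode (64 x 24 mm) near the top of the white job card, which leans in a fixed grey sheet-metal holder (160 mm wide, 172 mm high) at 55 degrees to the bench, facing the robot. z axis = out of the card (up and towards the robot), x axis = up the card.
- charger_top (a point): Centre of the top of the black charging pad (130 x 110 mm, 10 mm high), fixed.
- scanner: Cordless barcode scanner gun, yellow head, 0.33 kg, standing upright on its flat battery foot (85 x 64 mm) on the charging pad. Origin at the centre of the foot's underside, z up along the gun, 156 mm high; it looks along its own +x.
- scanner_head (a point): Centre of the scanner's head (115 mm along x, 54 mm wide along y, 44 mm high), 134 mm above the foot's underside and 8 mm ahead of it: take it here across its 54 mm width, from above.
- scanner_window (a point): Centre of the scanner's window, on the front of the head, 58 mm ahead of the head's centre; the beam leaves here along the scanner's +x. It reads a code 50 to 150 mm in front of the window that the beam meets within 25 mm of its centre and within 55 degrees of square on.
- bin_blue: Blue open bin for strap clamps, fixed. 160 (its x) x 130 (its y) mm outside, 152 x 122 mm inside, floor 4 mm, side walls 55 to 75 mm, rear wall (+x) 75 mm, front lip (-x) 40 mm high. Origin at the centre of its underside.
- bin_yellow: Yellow open bin for step blocks, fixed, same size and axes as the blue one.
- strap0_mid (a point): Centre of a strap clamp: flat dark steel bar 100 (its x) x 32 (its y) x 16 mm (z) with a long slot, 0.3 kg, lying on the rubber mat. May be absent.
- strap1_mid (a point): Centre of a strap clamp: flat dark steel bar 100 (its x) x 32 (its y) x 16 mm (z) with a long slot, 0.3 kg, lying on the rubber mat. May be absent.
- strap2_mid (a point): Centre of a strap clamp: flat dark steel bar 100 (its x) x 32 (its y) x 16 mm (z) with a long slot, 0.3 kg, lying on the rubber mat. May be absent.
- step0_mid (a point): Centre (24 mm up) of a step block: bright steel staircase 64 (its x) x 30 (its y) x 48 mm (z), 0.4 kg, four steps of 16 x 12 mm, tallest at +x, standing on its 64 x 30 mm base on the rubber mat. May be absent.
- step1_mid (a point): Centre (24 mm up) of a step block: bright steel staircase 64 (its x) x 30 (its y) x 48 mm (z), 0.4 kg, four steps of 16 x 12 mm, tallest at +x, standing on its 64 x 30 mm base on the rubber mat. May be absent.
- step2_mid (a point): Centre (24 mm up) of a step block: bright steel staircase 64 (its x) x 30 (its y) x 48 mm (z), 0.4 kg, four steps of 16 x 12 mm, tallest at +x, standing on its 64 x 30 mm base on the rubber mat. May be absent.
- mug: Blue coffee mug, 80 mm across, 95 mm high, a bystander; origin at its underside.
- riser: Round steel riser post, 52 mm across, 50 mm high, a bystander; origin at its underside.

How it is judged (in metres and radians):
On the way, in this order (a step that is already met when the one before it is completed fails the run):
1. the screen stands 105 degrees open (within 10 degrees), let go and still (value of joint screen between 1.658 and 2.008 rad and contact force between the fingers and screen below 0.2 N and velocity of joint screen between -0.05 and 0.05 rad/s), for 0.5 s.
2. the held scanner's beam rests steadily on the barcode for one second: code 50 to 150 mm ahead of the window, within 25 mm of the beam, at most 55 degrees off square (x of barcode in the frame of scanner_window between 0.05 and 0.15 m and y of barcode in the frame of scanner_window between -0.025 and 0.025 m and z of barcode in the frame of scanner_window between -0.025 and 0.025 m and angle between the x axis of scanner and the z axis of barcode, either way round below 0.96 rad and linear speed of scanner below 0.03 m/s and contact force between the fingers and scanner above 1 N), for 1 s.
3. with the screen still up, the scanner stands on its pad and every part lies in its bin (value of joint screen between 1.658 and 2.008 rad and horizontal distance between scanner and charger_top below 0.035 m and angle between scanner's own z axis and vertical below 0.12 rad and height (world z) of scanner above 0.006 m and linear speed of each of scanner, strap0, strap1, strap2, step0, step1, step2 below 0.02 m/s and x of strap0_mid in the frame of bin_blue between -0.078 and 0.078 m and y of strap0_mid in the frame of bin_blue between -0.063 and 0.063 m and z of strap0_mid in the frame of bin_blue between 0 and 0.07 m and x of strap1_mid in the frame of bin_blue between -0.078 and 0.078 m and y of strap1_mid in the frame of bin_blue between -0.063 and 0.063 m and z of strap1_mid in the frame of bin_blue between 0 and 0.07 m and x of strap2_mid in the frame of bin_blue between -0.078 and 0.078 m and y of strap2_mid in the frame of bin_blue between -0.063 and 0.063 m and z of strap2_mid in the frame of bin_blue between 0 and 0.07 m and x of step0_mid in the frame of bin_yellow between -0.078 and 0.078 m and y of step0_mid in the frame of bin_yellow between -0.063 and 0.063 m and z of step0_mid in the frame of bin_yellow between 0 and 0.07 m and x of step1_mid in the frame of bin_yellow between -0.078 and 0.078 m and y of step1_mid in the frame of bin_yellow between -0.063 and 0.063 m and z of step1_mid in the frame of bin_yellow between 0 and 0.07 m and x of step2_mid in the frame of bin_yellow between -0.078 and 0.078 m and y of step2_mid in the frame of bin_yellow between -0.063 and 0.063 m and z of step2_mid in the frame of bin_yellow between 0 and 0.07 m), for 0.2 s.
At the end, for the whole second after the job is handed in: The screen is shut (under 0.12 rad, 7 degrees); the scanner stands upright on the charging pad within 35 mm of its centre; every strap clamp present lies in the blue bin, every step block present in the yellow bin, centres inside the walls and under 70 mm above the bin's underside; all at rest (value of joint screen below 0.12 rad and horizontal distance between scanner and charger_top below 0.035 m and angle between scanner's own z axis and vertical below 0.12 rad and height (world z) of scanner above 0.006 m and linear speed of each of scanner, strap0, strap1, strap2, step0, step1, step2 below 0.02 m/s and x of strap0_mid in the frame of bin_blue between -0.078 and 0.078 m and y of strap0_mid in the frame of bin_blue between -0.063 and 0.063 m and z of strap0_mid in the frame of bin_blue between 0 and 0.07 m and x of strap1_mid in the frame of bin_blue between -0.078 and 0.078 m and y of strap1_mid in the frame of bin_blue between -0.063 and 0.063 m and z of strap1_mid in the frame of bin_blue between 0 and 0.07 m and x of strap2_mid in the frame of bin_blue between -0.078 and 0.078 m and y of strap2_mid in the frame of bin_blue between -0.063 and 0.063 m and z of strap2_mid in the frame of bin_blue between 0 and 0.07 m and x of step0_mid in the frame of bin_yellow between -0.078 and 0.078 m and y of step0_mid in the frame of bin_yellow between -0.063 and 0.063 m and z of step0_mid in the frame of bin_yellow between 0 and 0.07 m and x of step1_mid in the frame of bin_yellow between -0.078 and 0.078 m and y of step1_mid in the frame of bin_yellow between -0.063 and 0.063 m and z of step1_mid in the frame of bin_yellow between 0 and 0.07 m and x of step2_mid in the frame of bin_yellow between -0.078 and 0.078 m and y of step2_mid in the frame of bin_yellow between -0.063 and 0.063 m and z of step2_mid in the frame of bin_yellow between 0 and 0.07 m); the robot touches nothing.
It fails at once if the coffee mug or the riser post is shoved more than 5 cm (distance of any of mug, riser from where it was at the start of the episode above 0.05 m).
Of strap0, strap1, strap2, step0, step1, step2 only 4 to 6 are there at a start; the rules pass over those that are not, and their reading is None.
At some moment in a run one of strap0, strap1, strap2, step0, step1, step2 may be knocked a few centimetres aside while the robot is not near it.
It also fails if it takes over 210 s, if anything falls off the work surface, if the arm or the gripper's body presses on something with over 40 N, if the wrist force passes 120 N, or if a joint passes its speed limit or range.

## Working session

There is one attempt and no reset: what is moved stays moved. The work goes in short steps, each a Python script; the robot and the scene stay as the last script left them, time stands still between calls to the robot, and variables do not carry over. Pictures are saved under pics/ and viewed, at most 14 in all, crops included, and the job is handed in when it is done.

```bash
mkdir -p pics
cat > h.py <<'E'
import numpy as np, cv2
from scipy.spatial.transform import Rotation as R
from bench import robot
def rot(o): return R.from_euler('xyz',o).as_matrix()
def snap(cam,name=None):
    d=robot.get_image(cam)
    if name: cv2.imwrite(f'pics/{name}.png',d['img'])
    return d
def K(d):
    f=200/np.tan(np.radians(d['fovy'])/2); return f
def ray(d,u,v):
    f=K(d); p=np.array([(u-d['cx'])/f,(v-d['cy'])/f]); q=p.copy()
    for _ in range(20): q=p/(1+d['k1']*(q@q))
    w=rot(d['orientation'])@np.array([q[0],q[1],1]); return np.array(d['eye']),w
def onz(d,u,v,z):
    e,w=ray(d,u,v); return e+w*(z-e[2])/w[2]
def proj(d,P):
    c=rot(d['orientation']).T@(np.array(P,float)-np.array(d['eye'])); q=c[:2]/c[2]
    q=q*(1+d['k1']*(q@q)); return q*K(d)+[d['cx'],d['cy']]
def tri(obs):
    A=np.zeros((3,3));b=np.zeros(3)
    for d,u,v in obs:
        e,w=ray(d,u,v); w=w/np.linalg.norm(w); M=np.eye(3)-np.outer(w,w); A+=M;b+=M@e
    return np.linalg.solve(A,b)
E
python3 - <<'E'
from h import *
import pickle
D={c:snap(c,c+'0') for c in('scene','side','wrist')}
pickle.dump(D,open('D0.pkl','wb'))
for c,d in D.items(): print(c,{k:np.round(v,3) for k,v in d.items() if k!='img'})
print(robot.current_eef_rot(),robot.current_t())
E
```

```text
scene {'fovy': np.float64(51.018), 'cx': np.float64(313.126), 'cy': np.float64(199.598), 'k1': np.float64(-0.083), 'eye': array([1423.13 ,  -70.991,  737.437]), 'orientation': array([-2.206,  0.004,  1.52 ])}
side {'fovy': np.float64(45.878), 'cx': np.float64(313.637), 'cy': np.float64(201.351), 'k1': np.float64(-0.112), 'eye': array([ 481.982, -940.342,  834.443]), 'orientation': array([-2.25 , -0.005, -0.093])}
wrist {'fovy': np.float64(60.368), 'cx': np.float64(323.684), 'cy': np.float64(200.27), 'k1': np.float64(-0.006), 'eye': array([ 226.564, -506.214,  383.338]), 'orientation': array([ 2.859e+00,  1.000e-03, -1.288e+00])}
[-3.14024589e+00 -2.60053960e-04  2.82812602e-01] 0.15
```

View pics/scene0.png

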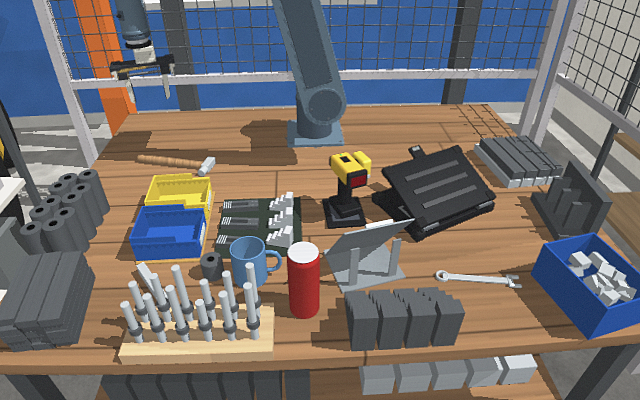

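View pics/side0.png

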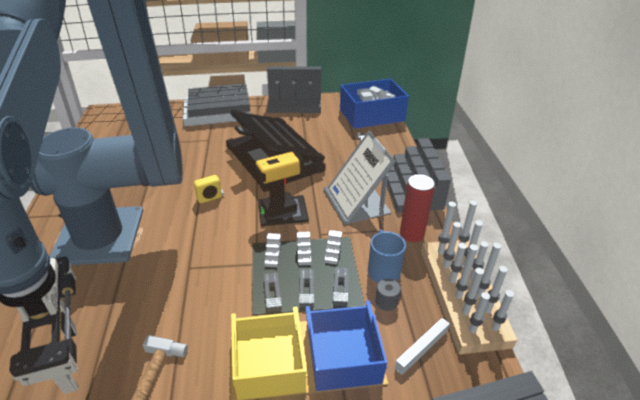

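The scene view shows the laptop at (440,190), scanner (347,185), card holder (365,250), bins at (175,215), mat (260,220), mug (248,260) and riser (210,265). In the side view all six parts are present: step blocks at (272,250), (304,248), (334,248) and straps at (272,290), (306,287), (341,287).

Run:
```python
from h import *
import pickle
D=pickle.load(open('D0.pkl','rb'));s=D['side'];c=D['scene']
for n,u,v,z in [('step',272,250,24),('step',304,248,24),('step',334,248,24),('strap',272,290,10),('strap',306,287,10),('strap',341,287,10),('yel',267,365,0),('blue',345,355,0),('mug',386,265,40),('riser',388,297,25),('pad',284,210,10)]: print(n,onz(s,u,v,z).round())
print('head',tri([(s,279,167),(c,348,163)]).round(), 'tab', tri([(s,234,114),(c,414,153)]).round(), onz(c,414,153,120))
for p in [(450,-100,350),(420,100,380)]:
  for yaw in (0,.28,1.57,-1.57): print(p,yaw,robot.inverse_kinematics(p,[np.pi,0,yaw]))
robot.move_ptp((420,-60,330),[np.pi,0,-1.2])
d=snap('wrist','w1');pickle.dump(d,open('w1.pkl','wb'));print(d['eye'],d['orientation'])
```

```text
step [ 461. -119.   24.]
step [ 539. -118.   24.]
step [ 611. -125.   24.]
strap [ 457. -233.   10.]
strap [ 534. -231.   10.]
strap [ 614. -238.   10.]
yel [ 441. -418.    0.]
blue [ 599. -409.    0.]
mug [ 721. -207.   40.]
riser [ 710. -289.   25.]
pad [497.  47.  10.]
head [485.  62. 152.] tab [378. 283. 153.] [371.60810129 276.72952973 120.        ]
(450, -100, 350) 0 [-4.61404568e-01  3.57345925e-02  1.48520926e+00 -4.44089210e-16
  1.62064880e+00  1.10939176e+00]
(450, -100, 350) 0.28 [-4.61404568e-01  3.57345925e-02  1.48520926e+00 -4.44089210e-16
  1.62064880e+00  8.29391759e-01]
(450, -100, 350) 1.57 [-0.46140457  0.03573459  1.48520926  0.          1.6206488  -0.46060824]
(450, -100, 350) -1.57 [-4.61404568e-01  3.57345925e-02  1.48520926e+00 -4.44089210e-16
  1.62064880e+00  2.67939176e+00]
(420, 100, 380) 0 [-2.57963628e-02 -2.38730344e-02  1.47538807e+00 -4.44089210e-16
  1.69007762e+00  1.54499996e+00]
(420, 100, 380) 0.28 [-2.57963628e-02 -2.38730344e-02  1.47538807e+00 -4.44089210e-16
  1.69007762e+00  1.26499996e+00]
(420, 100, 380) 1.57 [-0.02579636 -0.02387303  1.47538807  0.          1.69007762 -0.02500004]
(420, 100, 380) -1.57 [-2.57963628e-02 -2.38730344e-02  1.47538807e+00 -4.44089210e-16
  1.69007762e+00  3.11499996e+00]
[ 446.78099099 -132.5192575   495.24772235] [ 2.85985580e+00 -8.00020919e-04 -2.77124557e+00]
```

View pics/w1.png

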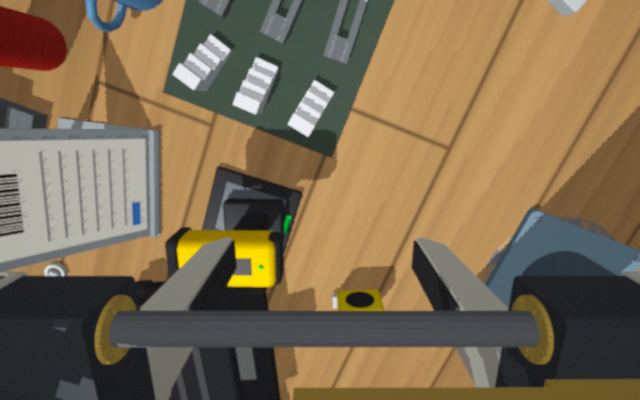

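The wrist view is good, but it needs a better aim. I'll take one look at the mat and bins, and one at the laptop, scanner and card.

Run:
```python
from h import *
import pickle
robot.move_ptp((500,-30,400),[np.pi,0,-1.5]); d=snap('wrist','w2');pickle.dump(d,open('w2.pkl','wb'))
robot.move_ptp((400,-10,380),[np.pi,0,0.9]); d=snap('wrist','w3');pickle.dump(d,open('w3.pkl','wb'))
print(robot.current_t())
```

```text
5.0833
```

View pics/w2.png

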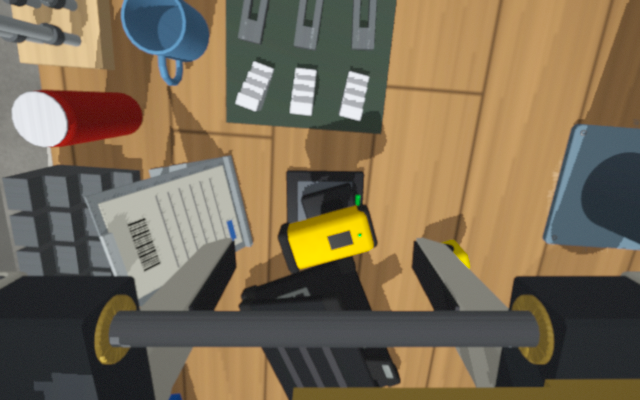

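View pics/w3.png

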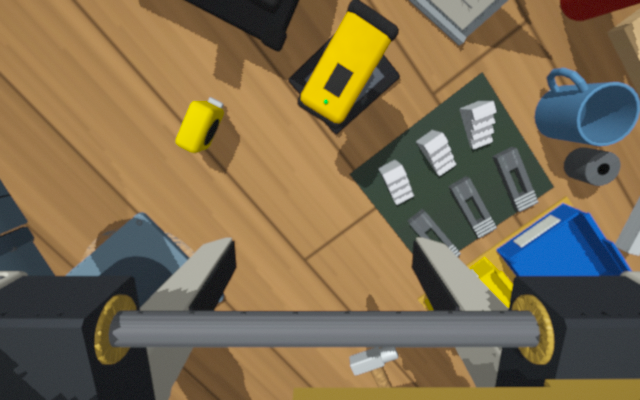

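w2 shows the mat squarely (parts at (300,90), (254,85), (355,95)), the card with its barcode at (145,243) and the scanner. w3 was aimed too far right for the laptop, so I'll do one more look from further left.

Run:
```python
from h import *
import pickle
robot.move_ptp((330,90,420),[np.pi,0,0.7]); d=snap('wrist','w4');pickle.dump(d,open('w4.pkl','wb'))
print(robot.current_t())
```

```text
5.7083
```

View pics/w4.png

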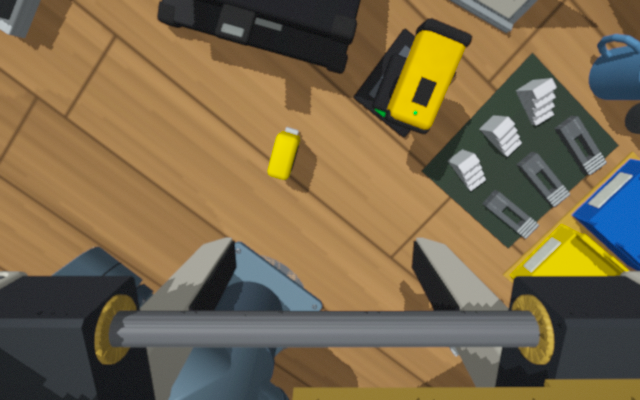

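Run:
```python
from h import *
import pickle
d=pickle.load(open('w4.pkl','rb'));print('front base edge ends?',onz(d,160,15,30),onz(d,345,70,30), d['eye'])
robot.move_ptp((440,150,440),[np.pi,0,0.5]); d=snap('wrist','w5');pickle.dump(d,open('w5.pkl','wb'))
print(robot.current_t())
```

```text
front base edge ends? [325.99502424 399.5418252   30.        ] [443.23030562 143.83243742  30.        ] [387.7464429  140.34625633 585.56189358]
6.3333
```

View pics/w5.png

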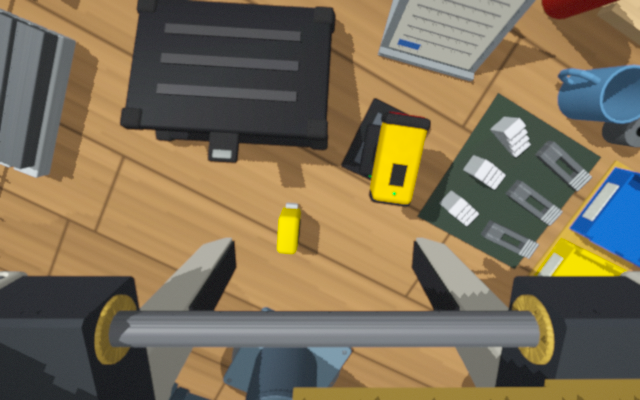

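w5 shows the whole laptop: free-edge corners (121,122) and (328,145), tab centre about (223,150), hinge corners (137,0) and (334,12). Next is a mosaic of enlarged crops from the fixed cameras.

Run:
```python
from h import *
import pickle
D=pickle.load(open('D0.pkl','rb'))
def cr(c,x,y,w,h): return cv2.resize(D[c]['img'][y:y+h,x:x+w],None,fx=4,fy=4,interpolation=cv2.INTER_CUBIC)
a=np.hstack([cr('scene',375,140,100,75),cr('side',225,100,100,75)]); b=np.hstack([cr('side',320,130,100,75),cr('scene',395,140,100,75)])
m=np.vstack([a,b]); m=np.clip(m.astype(float)*1.6+15,0,255).astype(np.uint8)
cv2.imwrite('pics/m1.png',m)
```

```text
(no output)
```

View pics/m1.png

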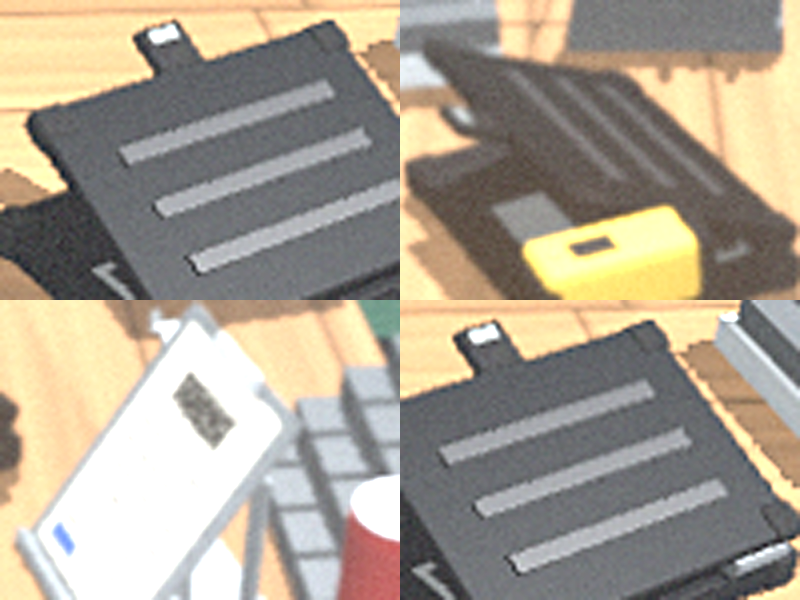

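The crops give the tab sticker at scene (415.4,149.0), the lid bars, and the barcode at side (371,158).

Run:
```python
from h import *
import pickle
D=pickle.load(open('D0.pkl','rb'));s=D['side'];c=D['scene'];w=pickle.load(open('w5.pkl','rb'));w2=pickle.load(open('w2.pkl','rb'))
def T(n,*o):
    P=tri(o); print(n,P.round(1),'reproj',[ (proj(d,P)-[u,v]).round(1) for d,u,v in o])
    return P
st=T('sticker',(c,415.4,149),(w,221,155))
cl=T('cornerL',(c,460,145.5),(w,121,122)); crr=T('cornerR',(c,382.5,169.5),(w,328,145))
b=[T('bar1L',(c,458.25,162),(w,157,89)),T('bar1R',(c,405.5,179.25),(w,296,97)),T('bar3L',(c,476.25,187),(w,166,29)),T('bar3R',(c,423.75,206.25),(w,299,36))]
dy=(b[0]-b[1])+(b[2]-b[3]); n=np.cross(dy, (b[0]+b[1])-(b[2]+b[3])); print('dy yaw(of +y)',np.degrees(np.arctan2(dy[1],dy[0])),'edge yaw',np.degrees(np.arctan2(*(cl-crr)[1::-1])),np.linalg.norm(cl-crr))
x=(b[2]+b[3]-b[0]-b[1])/2; print('len',np.linalg.norm(x),'angle',np.arctan2(-x[2],np.hypot(x[0],x[1])))
T('barcode',(s,371,158),(w2,145,243))
# parts, masks in w2: bright blobs
for nm,d in(('w2',w2),('w5',w)):
    g=d['img'];h=cv2.cvtColor(g,cv2.COLOR_BGR2HSV)
    m=((h[...,1]<60)&(h[...,2]>110)).astype(np.uint8); m=cv2.morphologyEx(m,cv2.MORPH_CLOSE,np.ones((5,5)))
    for k in cv2.findContours(m,cv2.RETR_EXTERNAL,cv2.CHAIN_APPROX_NONE)[0]:
        if 300<cv2.contourArea(k)<3000:
            r=cv2.minAreaRect(k); print(nm,np.round(r[0]),np.round(r[1]),round(r[2]),onz(d,*r[0],24).round())
```

```text
sticker [376.8 276.  136.4] reproj [array([-0.5, -0. ]), array([-0.8, -0.6])]
cornerL [351.2 417.4 129.3] reproj [array([-1.4,  0.3]), array([-3. , -1.8])]
cornerR [459.1 159.1 123.6] reproj [array([-2.6, -0.6]), array([-3.6, -3.8])]
bar1L [410.4 397.2 108.5] reproj [array([-1. ,  0.2]), array([-2. , -1.4])]
bar1R [492.4 223.  109.5] reproj [array([-0.6, -0. ]), array([-0.8, -0.8])]
bar3L [485.3 431.8  70.3] reproj [array([-1.2,  0.3]), array([-2.3, -1.8])]
bar3R [566.6 259.8  72.2] reproj [array([-0.5,  0. ]), array([-0.7, -0.7])]
dy yaw(of +y) 115.2380189939165 edge yaw 112.67849849965371 280.06033760907064
len 90.87008123890202 angle 0.4282206049964532
barcode [734.2  95.7 132. ] reproj [array([-0.6,  0.4]), array([-1.6,  0.4])]
w2 [170. 374.] [51. 43.] 90 [762. 415.  24.]
w2 [478. 366.] [39. 44.] 90 [174. 357.  24.]
w2 [ 67. 260.] [28. 18.] 82 [926. 186.  24.]
w2 [455. 280.] [114.  34.] 46 [250. 177.  24.]
w2 [ 62. 226.] [29. 19.] 84 [926. 126.  24.]
w2 [ 57. 191.] [31. 19.] 82 [926.  64.  24.]
w2 [354.  96.] [23. 47.] 13 [ 458. -119.   24.]
w2 [303.  91.] [24. 47.] 6 [ 536. -119.   24.]
w2 [254.  86.] [27. 48.] 22 [ 608. -121.   24.]
w2 [364.  24.] [21. 49.] 3 [ 454. -217.   24.]
w2 [307.  23.] [22. 49.] 9 [ 534. -212.   24.]
w2 [252.  19.] [22. 43.] 9 [ 613. -211.   24.]
w5 [456. 280.] [114.  34.] 45 [ 340. -188.   24.]
w5 [191. 279.] [ 34. 113.] 44 [102. 250.  24.]
w5 [512. 240.] [51. 19.] 27 [ 455. -232.   24.]
w5 [459. 208.] [38. 21.] 41 [ 460. -112.   24.]
w5 [536. 203.] [52. 20.] 38 [ 533. -225.   24.]
w5 [597. 202.] [15. 53.] 37 [ 586. -320.   24.]
w5 [485. 171.] [40. 22.] 32 [ 537. -112.   24.]
w5 [566. 166.] [53. 21.] 44 [ 610. -229.   24.]
w5 [514. 133.] [40. 30.] 50 [ 611. -116.   24.]
```

Laptop yaw is about 24.8°, the hinge is near (560,360,36) and the screen angle about 0.42. The stickers, bars and edge length (280 vs 276 mm) agree. Now I'll raise the screen by the tab, checking reach along the arc first.

```bash
cat >> h.py <<'E'
H=np.array([560,360.2,36.]); LY=np.radians(24.8); ux=np.array([np.cos(LY),np.sin(LY),0]); Z=np.array([0,0,1.])
def tab(q): return H-ux*(222*np.cos(q)-9*np.sin(q))+Z*(222*np.sin(q)+9*np.cos(q))
def tcp(g): return np.array(g)-[0,0,19]
E
python3 - <<'E'
from h import *
O=[np.pi,0,LY]
qs=np.linspace(.42,1.86,14)
print([robot.inverse_kinematics(tcp(tab(q)),O) is not None for q in qs], tab(.42).round(),tab(1.84).round(), robot.inverse_kinematics(tcp(tab(1.84))+[0,0,70],O) is not None)
robot.move_ptp(tcp(tab(.42))+[0,0,90],O)
robot.move_gripper(1.0)
print('hit',robot.move_linear(tcp(tab(.42)),speed=100,f_stop=8))
robot.move_gripper(0.0); print(robot.current_gripper_width(),robot.current_finger_force(),robot.current_contact_force(),robot.current_tcp_pos())
snap('side','s1'); print(robot.current_t())
E
```

```text
[True, True, True, True, True, True, True, True, True, True, True, True, True, True] [379. 277. 135.] [621. 389. 248.] True
hit False
0.42821085530869896 30.008777976036072 [  4.47774305 -11.35281046  -0.32074996] [380.52002828 273.91388125 115.62124378]
9.5917
```

Pinched at 40 mm as expected, with a slight lateral offset of about 3 mm. Following the arc now.

```bash
sed -i 's/H=np.array(\[560,360.2,36.\])/H=np.array([562,357,36.])/' h.py
python3 - <<'E'
from h import *
for q in np.linspace(.5,1.85,14):
    robot.move_linear(tcp(tab(q)),speed=90)
    f=robot.current_contact_force()
    if np.linalg.norm(f)>40: print('F',q,f)
robot.sleep(.3)
print(robot.current_tcp_pos()-tcp(tab(1.85)),robot.current_contact_force())
robot.move_gripper(1.0); robot.sleep(.2)
robot.move_linear(tcp(tab(1.85))+[0,0,90],speed=150); robot.sleep(.4)
import pickle
d={c:snap(c,c+'2') for c in('scene','side')}; pickle.dump(d,open('D2.pkl','wb')); print(robot.current_t())
def cr(c,x,y,w,h): return cv2.resize(d[c]['img'][y:y+h,x:x+w],None,fx=2.5,fy=2.5)
cv2.imwrite('pics/m2.png',np.hstack([cr('scene',360,50,160,200),cr('side',200,20,160,200)]))
E
```

```text
[0.52111057 3.35258853 1.58159528] [-0.56418676 10.72661063  3.16384158]
18.0083
```

View pics/m2.png

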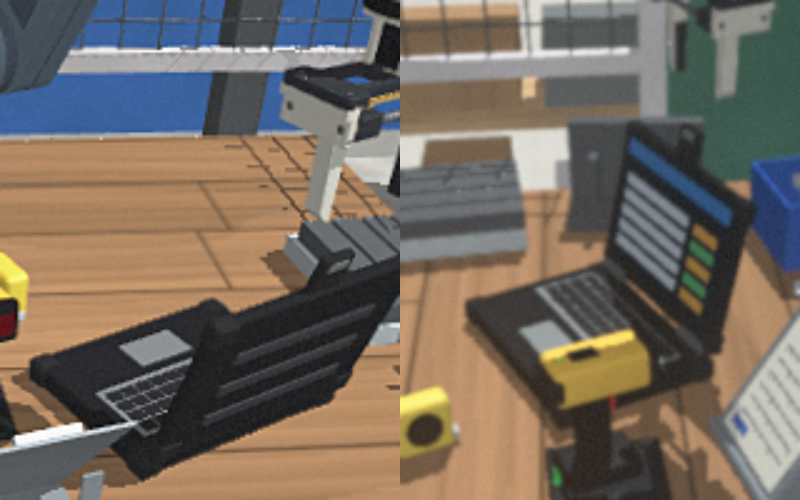

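The screen stands leaning slightly back, with the tab at scene (494,153) and side (315,76). I'll measure the angle, card and scanner.

Run:
```python
from h import *
import pickle
D=pickle.load(open('D2.pkl','rb'))
P=tri([(D['scene'],494,153.2),(D['side'],314.8,76)]); v=P-H; a=v@ux; print(P.round(),'tab expected',tab(1.833).round(),'radius',np.hypot(a,v[2]),'angle',np.arctan2(v[2],-a),'(tab mid-plane adds ~+.04)')
w2,w3,w4,w5=[pickle.load(open(f'w{i}.pkl','rb')) for i in (2,3,4,5)]
# card bottom edge
for d,p,q in((w2,(231,157),(250,242)),(w5,(380,48),(473,75))):
    A=onz(d,*p,15);B=onz(d,*q,15); print('card bottom',A.round(),B.round(),np.linalg.norm(A-B),np.degrees(np.arctan2(*(A-B)[1::-1])))
for n,d in(('w2',w2),('w3',w3),('w4',w4),('w5',w5)):
    h=cv2.cvtColor(d['img'],cv2.COLOR_BGR2HSV); m=cv2.inRange(h,(22,120,80),(35,255,255))
    m=cv2.morphologyEx(m,cv2.MORPH_CLOSE,np.ones((9,9)))
    for k in cv2.findContours(m,cv2.RETR_EXTERNAL,cv2.CHAIN_APPROX_NONE)[0]:
        if cv2.contourArea(k)>2000:
            r=cv2.minAreaRect(k);b=cv2.boxPoints(r)
            e=sorted([(b[0],b[1]),(b[1],b[2])],key=lambda t:-np.linalg.norm(t[0]-t[1]))
            A=onz(d,*e[0][0],160);B=onz(d,*e[0][1],160); C=onz(d,*r[0],150)
            print(n,'yellow',np.round(r[0]),np.round(r[1]),C.round(),'len',np.linalg.norm(A-B).round(),'yaw',np.degrees(np.arctan2(*(B-A)[1::-1])).round(1))
```

```text
[610. 388. 249.] tab expected [622. 385. 248.] radius 219.99366136642843 angle 1.830523464023881 (tab mid-plane adds ~+.04)
card bottom [645. -10.  15.] [613. 135.  15.] 148.7680006185042 -77.42717752073995
card bottom [618. 146.  15.] [656.  -7.  15.] 157.1184479406508 103.85751508450983
w2 yellow [466. 389.] [ 20. 346.] [261. 290. 150.] len 503.0 yaw -176.1
w2 yellow [330. 237.] [48. 83.] [483.  60. 150.] len 103.0 yaw -159.8
w3 yellow [466. 389.] [ 20. 346.] [ 360. -386.  150.] len 479.0 yaw -38.7
w3 yellow [532. 296.] [128.  79.] [ 508. -311.  150.] len 191.0 yaw -91.2
w3 yellow [344.  68.] [ 53. 105.] [485.  63. 150.] len 104.0 yaw 18.9
w4 yellow [466. 389.] [ 20. 346.] [ 200. -313.  150.] len 530.0 yaw -50.0
w4 yellow [564. 270.] [84. 99.] [ 432. -266.  150.] len 126.0 yaw -3.5
w4 yellow [424.  79.] [51. 96.] [485.  64. 150.] len 104.0 yaw 19.3
w5 yellow [466. 389.] [ 20. 346.] [ 219. -238.  150.] len 553.0 yaw -61.5
w5 yellow [571. 253.] [85. 87.] [ 492. -228.  150.] len 112.0 yaw -30.4
w5 yellow [397. 164.] [47. 80.] [482.  62. 150.] len 103.0 yaw 20.4
```

The screen angle is about 1.85, well inside the window. The scanner head is at about (489,64) with yaw 19.5°, and the card faces yaw 193°. Next: pick up the scanner and go to the scan pose, with the beam pitched down 15°.

Run:
```python
from h import *
import pickle
D=pickle.load(open('D0.pkl','rb'));w2,w4,w5=[pickle.load(open(f'w{i}.pkl','rb')) for i in (2,4,5)]
T=tri([(D['side'],394,161),(w2,88,207)]); print('card top -y corner',T.round())
print('pad corners w2',[onz(w2,*p,10).round() for p in((287,171),(363,172))],'w4',[onz(w4,*p,10).round() for p in((401,30),(357,95),(410,135))],'w5',[onz(w5,*p,10).round() for p in((375,98),(343,165))])
y=np.radians(19.5); O=[np.pi,0,y]; g=np.array([489,64,144.])
B=np.array([734,95,132.]); psi=np.radians(13.2); th=np.radians(15)
Rs=R.from_euler('xyz',[0,th,psi]).as_matrix(); h=B-158*Rs[:,0]; t=h-19*Rs[:,2]; Os=[np.pi,th,psi]
print('scan tcp',t.round(),robot.inverse_kinematics(t,Os))
np.savez('scan.npz',t=t,Os=Os)
robot.move_gripper(1.0)
robot.move_linear([621,389,420]); robot.move_ptp(tcp(g)+[0,0,130],O)
print('hit',robot.move_linear(tcp(g),speed=100,f_stop=8))
p0=robot.current_tcp_pos()
robot.move_gripper(0); print(robot.current_gripper_width(),robot.current_finger_force(),robot.current_contact_force(),p0,robot.current_tcp_pos(),robot.current_t())
snap('side','s3')
```

```text
card top -y corner [783.  38. 160.]
pad corners w2 [array([555.,   7.,  10.]), array([431.,  -0.,  10.])] w4 [array([544., 116.,  10.]), array([429., 105.,  10.]), array([439.,  -5.,  10.])] w5 [array([550., 113.,  10.]), array([427., 104.,  10.])]
scan tcp [581.  59. 155.] [-0.04484296  0.53897638  1.30137155 -0.07040641  1.5536541   1.30571265]
hit False
0.5750855033191826 29.917468428611755 [ 0.63896578 -1.06439865 -0.0458073 ] [489.48403812  63.9667453  125.59081394] [489.00918116  63.96180678 125.0021567 ] 22.65
```

Gripped at 53.5 mm. Lifting and scanning.

Run:
```python
from h import *
import pickle
s=np.load('scan.npz'); t=s['t'];Os=list(s['Os'])
p=np.array([489,64,125.])
robot.move_linear(p+[0,0,110],speed=120)
robot.move_linear(t+[-20,0,80],Os,speed=120)
robot.move_linear(t,Os,speed=80); robot.sleep(1.6)
print(robot.current_tcp_pos()-t,robot.current_eef_rot(),Os,robot.current_finger_force(),robot.current_gripper_width())
d={c:snap(c,c+'4') for c in('scene','side')}; pickle.dump(d,open('D4.pkl','wb')); print(robot.current_t())
cv2.imwrite('pics/m4.png',np.hstack([cv2.resize(d['side']['img'][80:280,220:420],None,fx=2,fy=2,interpolation=cv2.INTER_CUBIC),cv2.resize(d['scene']['img'][100:300,270:470],None,fx=2,fy=2,interpolation=cv2.INTER_CUBIC)]))
```

```text
[ 0.00138124 -0.0181172   0.00398108] [3.14159102 0.2617909  0.23035936] [np.float64(3.141592653589793), np.float64(0.2617993877991494), np.float64(0.2303834612632515)] 29.914551079273224 0.5804172064998219
27.4
```

View pics/m4.png

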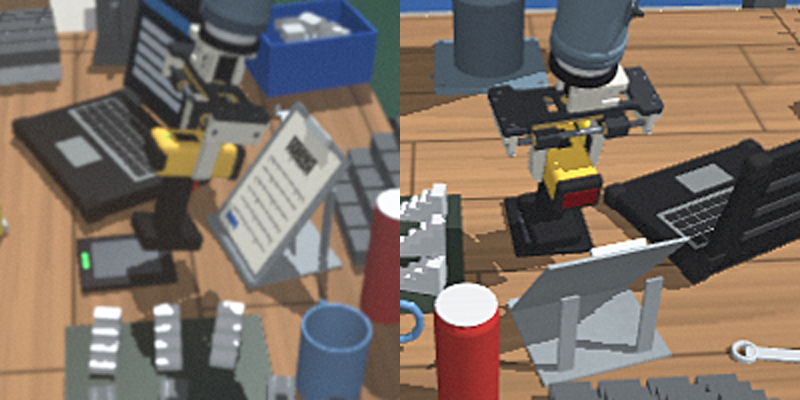

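The scanner faces the card. I'll check its tilt against projected expectations: window seen at scene (359,198), foot centre about side (304,197).

Run:
```python
from h import *
import pickle
D=pickle.load(open('D4.pkl','rb')); s=np.load('scan.npz');B=np.array([734,95,132.])
for th in (0,8,15,20):
    Rs=R.from_euler('xyz',[0,np.radians(th),.2304]).as_matrix(); h=s['t']+19*R.from_euler('xyz',[0,np.radians(15),.2304]).as_matrix()[:,2]
    w=h+58*Rs[:,0]; 
    print(th,'window',proj(D['scene'],w).round(),'foot toe',proj(D['side'],h+Rs@[34,0,-134]).round(),proj(D['side'],h+Rs@[34,-32,-134]).round(),'heel',proj(D['side'],h+Rs@[-50,-32,-134]).round(),'bc in win',(Rs.T@(B-w)).round())
print(proj(D['side'],B))
# barcode dark blob in side (new) & w2
for n,d,(x0,x1,y0,y1) in(('side',D['side'],(355,390,140,175)),('w2',pickle.load(open('w2.pkl','rb')),(120,170,205,280))):
    g=cv2.cvtColor(d['img'],cv2.COLOR_BGR2GRAY)[y0:y1,x0:x1]; m=(cv2.GaussianBlur(g,(5,5),0)<110).astype(np.uint8)
    nn,l,st,ce=cv2.connectedComponentsWithStats(m); print(n,[(st[i,4],(ce[i]+[x0,y0]).round(1)) for i in range(1,nn) if st[i,4]>20])
```

```text
0 window [359. 194.] foot toe [328. 194.] [332. 201.] heel [302. 208.] bc in win [ 95.  -0. -41.]
8 window [359. 197.] foot toe [321. 197.] [325. 204.] heel [295. 207.] bc in win [ 99.  -0. -19.]
15 window [359. 199.] foot toe [315. 198.] [319. 205.] heel [290. 205.] bc in win [100.  -0.  -0.]
20 window [358. 200.] foot toe [311. 199.] [315. 206.] heel [286. 203.] bc in win [99. -0. 14.]
[370.33406309 158.56061168]
side [(np.int32(102), array([370.3, 157.3]))]
w2 [(np.int32(36), array([135.8, 222.2])), (np.int32(57), array([140., 234.])), (np.int32(49), array([143.7, 244.6])), (np.int32(70), array([145.7, 252.9])), (np.int32(21), array([145.9, 260.2])), (np.int32(52), array([126.1, 277.6]))]
```

The foot corners match the 15° tilt, so the scan should be good. Returning the scanner to the pad, nudged about 6 mm toward the measured pad centre, then a look at the mat.

Run:
```python
from h import *
import pickle
s=np.load('scan.npz'); t=s['t'];Os=list(s['Os']); O=[np.pi,0,np.radians(19.5)]
p=np.array([494,61,125.])
robot.move_linear(t+[-20,0,80],Os,speed=150)
robot.move_linear(p+[0,0,100],O,speed=150)
robot.move_linear(p+[0,0,12],speed=120)
print('hit',robot.move_linear(p+[0,0,-3],speed=25,f_stop=5),robot.current_tcp_pos(),robot.current_contact_force())
robot.move_gripper(1.0); robot.sleep(.2); robot.move_linear(p+[0,0,120],speed=180)
robot.move_ptp((535,-95,360),[np.pi,0,-np.pi/2]); 
d={c:snap(c,c+'6') for c in('wrist','side')}; pickle.dump(d,open('D6.pkl','wb')); print(robot.current_t())
```

```text
hit True [494.15837759  60.84689336 124.85567449] [0.08871681 0.3289233  3.79179846]
33.475
```

View pics/wrist6.png

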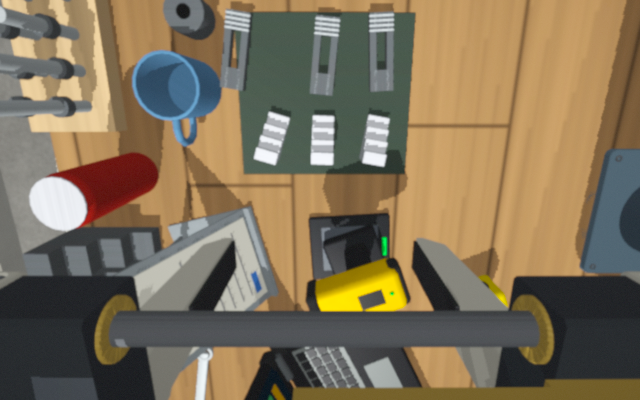

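All six parts show clearly, and the strap by the mug has been knocked to the mat's edge at (236,50). Next I'll look at the bins.

Run:
```python
from h import *
import pickle
robot.move_ptp((520,-250,380),[np.pi,0,-np.pi/2]); robot.sleep(.1)
d=snap('wrist','w7'); pickle.dump(d,open('w7.pkl','wb')); print(robot.current_t(),d['eye'])
w=pickle.load(open('D6.pkl','rb'))['wrist']
for n,q in {'A':((369,12),(394,12),(373,91),(395,90)),'B':((314,15),(340,17),(311,93),(334,94)),'C':((226,10),(251,12),(221,88),(245,90))}.items():
    P=np.array([onz(w,*p,19) for p in q]); v=(P[2]+P[3]-P[0]-P[1])/2; print(n,P.mean(0).round(1),'L',np.linalg.norm(v).round(),'W',np.linalg.norm(P[1]-P[0]).round(),'yaw',np.degrees(np.arctan2(v[1],v[0])).round(1))
for p in ((220,90),(200,110),(213,15)): print('mug/riser edge',onz(w,*p,95 if p[1]>50 else 50).round())
```

```text
34.3 [ 519.07236652 -325.78676336  545.36269214]
A [ 452.4 -235.5   19. ] L 99.0 W 33.0 yaw 94.7
B [ 531.6 -231.    19. ] L 99.0 W 35.0 yaw 86.5
C [ 652.7 -236.9   19. ] L 99.0 W 33.0 yaw 81.7
mug/riser edge [ 656. -184.   95.]
mug/riser edge [ 683. -161.   95.]
mug/riser edge [ 671. -275.   50.]
```

View pics/w7.png

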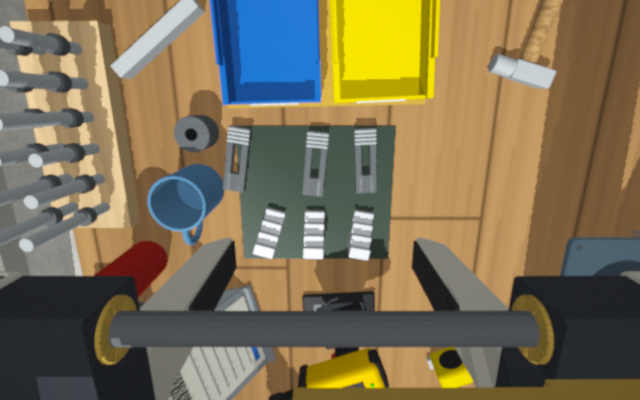

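Run:
```python
from h import *
import pickle
robot.move_ptp((520,-330,380),[np.pi,0,-np.pi/2]); robot.sleep(.1)
d=snap('wrist','w8'); pickle.dump(d,open('w8.pkl','wb')); print(robot.current_t(),d['eye'])
```

```text
34.8667 [ 519.14253475 -406.13779958  545.59065252]
```

View pics/w8.png

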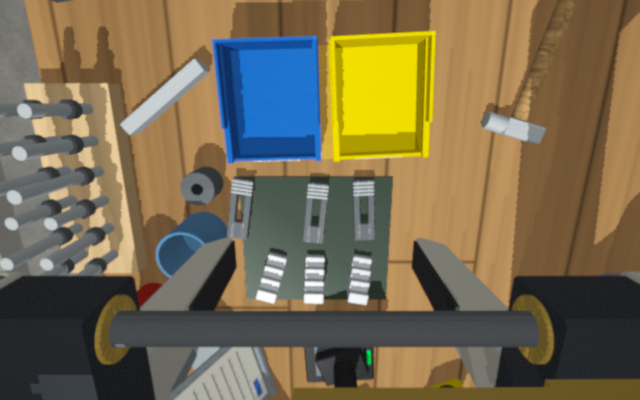

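The bins' long sides run along world y with the lip facing +y: blue corners (228,162), (320,160), (214,40), (317,37); yellow (333,160), (429,157), (329,34), (434,32). Computing centres and part poses next.

Run:
```python
from h import *
import pickle
w6=pickle.load(open('D6.pkl','rb'))['wrist'];w7=pickle.load(open('w7.pkl','rb'));w8=pickle.load(open('w8.pkl','rb'))
for n,b in {'blue':((228,162),(320,160),(214,40),(317,37)),'yellow':((333,160),(429,157),(329,34),(434,32))}.items():
    P=[onz(w8,*b[0],40),onz(w8,*b[1],40),onz(w8,*b[2],75),onz(w8,*b[3],75)]
    f=(P[0]+P[1])/2;r=(P[2]+P[3])/2; print(n,np.round(P).tolist(),'c',((f+r)/2).round(),'len',np.linalg.norm((r-f)[:2]).round(),'yaw',np.degrees(np.arctan2(*(r-f)[1::-1])).round(1))
for n,(a,b,c,d) in {'A':((362,163),(383,166),(369,113),(390,117)),'B':((311,165),(333,165),(311,115),(334,115)),'C':((254,158),(279,164),(270,111),(291,117))}.items():
    t=(onz(w6,*a,51)+onz(w6,*b,51))/2; l=(onz(w6,*c,10)+onz(w6,*d,10))/2; v=(t-l)[:2]; u=v/np.linalg.norm(v)
    print('step',n,'L',np.linalg.norm(v).round(),'centre',((t+l)/2)[:2].round(),'cg',((t+l)[:2]/2+8*u).round(),'yaw',np.degrees(np.arctan2(u[1],u[0])).round(1))
print('mug',onz(w7,183,203,95).round(),onz(w7,149,203,95).round(),onz(w7,218,200,95).round(),'riser',onz(w7,191,134,50).round(), onz(w7,217,133,50).round())
for q in ((365,126,357,126,355,193,376,192),(307,130,329,132,304,194,324,196),(229,127,250,129,226,190,246,192)):
    P=np.array([onz(w7,*q[i:i+2],19) for i in (0,2,4,6)]); print('strap w7',P.mean(0).round(),np.linalg.norm(P[0]+P[1]-P[2]-P[3])/2)
```

```text
blue [[661.0, -319.0, 40.0], [524.0, -322.0, 40.0], [657.0, -479.0, 75.0], [528.0, -483.0, 75.0]] c [ 593. -401.   58.] len 161.0 yaw -90.1
yellow [[505.0, -322.0, 40.0], [363.0, -326.0, 40.0], [513.0, -486.0, 75.0], [381.0, -489.0, 75.0]] c [ 441. -406.   58.] len 164.0 yaw -85.6
step A L 67.0 centre [ 458. -119.] cg [ 460. -112.] yaw 78.6
step B L 66.0 centre [ 535. -119.] cg [ 535. -111.] yaw 89.5
step C L 64.0 centre [ 604. -122.] cg [ 606. -115.] yaw 74.9
mug [ 711. -191.   95.] [ 758. -191.   95.] [ 663. -195.   95.] riser [ 708. -280.   50.] [ 670. -281.   50.]
strap w7 [ 458. -238.   19.] 103.72298540972173
strap w7 [ 531. -232.   19.] 100.16105876596824
strap w7 [ 651. -237.   19.] 98.59208851149582
```

Centres: blue (592,-401), yellow (442,-406, yaw about -86°), and the part poses agree across views. Picking straps A and B first.

```bash
cat >> h.py <<'E'
def pick(x,y,yaw,z,op=.65,tilt=0,zup=150):
    O=list((R.from_euler('y',tilt,degrees=True)*R.from_euler('xyz',[np.pi,0,np.radians(yaw)])).as_euler('xyz'))
    robot.move_gripper(op); robot.move_ptp([x,y,zup],O)
    robot.move_linear([x,y,z+25],speed=200); hit=robot.move_linear([x,y,z],speed=60,f_stop=8)
    if hit: robot.move_linear(robot.current_tcp_pos()+[0,0,1.5],speed=30)
    zz=robot.current_tcp_pos()[2]
    robot.move_gripper(0); w=robot.current_gripper_width()*93
    robot.move_linear([x,y,zup],speed=200)
    print('pick hit',hit,'z',zz.round(1),'w',round(w,1),'after',round(robot.current_gripper_width()*93,1),'F',robot.current_finger_force().round(1) if hasattr(robot.current_finger_force(),'round') else robot.current_finger_force(),'t',robot.current_t())
    return w
def place(x,y,yaw,z,w,zup=150):
    O=[np.pi,0,np.radians(yaw)]
    robot.move_linear([x,y,zup],O,speed=220)
    robot.move_linear([x,y,z+25],speed=200); hit=robot.move_linear([x,y,z],speed=60,f_stop=8)
    print('place hit',hit,robot.current_tcp_pos().round(1))
    robot.move_gripper(min(1,(w+9)/93)); robot.sleep(.1); robot.move_linear([x,y,zup],speed=220)
E
python3 - <<'E'
from h import *
w=pick(454,-236,-85.3,5)
if w>25: place(592-15,-401,-89,12,w)
w=pick(531.5,-231.5,-93.5,5)
if w>25: place(592+15,-401,-89,30,w)
d=snap('side','s9');print(robot.current_t())
E
```

```text
pick hit False z 4.7 w 31.7 after 31.9 F 29.87977534532547 t 39.3667
place hit False [ 576.8 -400.8   11.6]
pick hit False z 4.8 w 31.8 after 31.9 F 29.85182672739029 t 47.0917
place hit False [ 606.8 -400.9   29.5]
50.5417
```

Run:
```python
from h import *
w=pick(650.5,-247,-98.3,10,op=.46,tilt=-8)
if w>25: place(592,-410,-89,46,w)
w=pick(460,-112,-101.4,7)
if w>24: place(442-24,-406+41+8,-90,12,w)
d=snap('side','s10');print(robot.current_t())
```

```text
pick hit False z 9.7 w 31.8 after 31.9 F 29.36996502801776 t 54.0
place hit True [ 592.1 -410.3   46.2]
pick hit False z 6.8 w 30.0 after 29.7 F 29.921959340572357 t 61.6333
place hit True [ 418.4 -357.    35.6]
65.0917
```

View pics/s10.png

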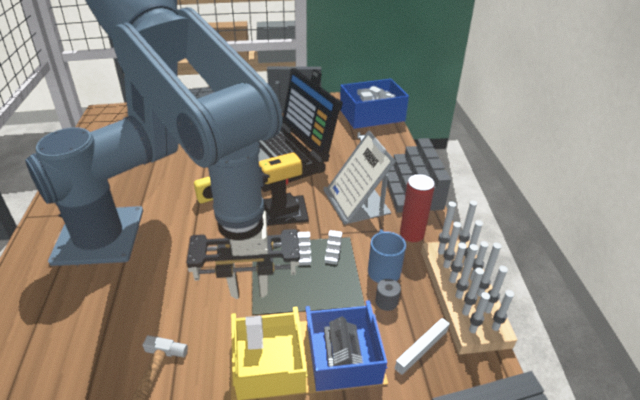

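The three straps are in the blue bin. The first step block landed in the yellow bin at side (254,333), on end against the lip. My picture allowance is used up, so from here I measure numerically, starting from above the bin.

Run:
```python
from h import *
import pickle
robot.move_ptp((470,-260,330),[np.pi,0,-np.pi/2]); robot.sleep(.1)
D={c:snap(c) for c in('wrist','side')}; pickle.dump(D,open('D11.pkl','wb'))
for n,d in D.items():
    h=cv2.cvtColor(d['img'],cv2.COLOR_BGR2HSV); m=((h[...,1]<70)&(h[...,2]>90)).astype(np.uint8)
    for k in cv2.findContours(m,cv2.RETR_EXTERNAL,cv2.CHAIN_APPROX_NONE)[0]:
        a=cv2.contourArea(k); r=cv2.minAreaRect(k); P=onz(d,*r[0],30)
        if a>120 and 340<P[0]<680 and -520<P[1]<-60: print(n,a,'box',cv2.boundingRect(k),np.round(r[0]),np.round(r[1]),round(r[2]),P.round(),'approx',cv2.approxPolyDP(k,4,True)[:,0].tolist())
for z in(4,75): 
  for P in((381,-330,z),(503,-330,z),(381,-482,z),(503,-482,z)): print(P,proj(D['wrist'],P).round(),proj(D['side'],P).round())
```

```text
wrist 1897.5 box (364, 238, 46, 73) [390. 273.] [79. 35.] 76 [367. -90.  30.] approx [[365, 238], [381, 309], [404, 310], [408, 273], [390, 245]]
wrist 19767.5 box (191, 137, 174, 174) [283. 226.] [166. 174.] 86 [ 525. -165.   30.] approx [[364, 137], [364, 147], [355, 153], [353, 144], [347, 151], [348, 147], [278, 148], [288, 157], [261, 156], [253, 163], [252, 157], [239, 154], [195, 158], [191, 149], [204, 275], [239, 275], [243, 310], [263, 310], [284, 240], [284, 282], [290, 273], [354, 257], [360, 274]]
wrist 1265.0 box (320, 60, 61, 53) [350.  86.] [52. 60.] 90 [ 433. -355.   30.] approx [[373, 60], [351, 61], [352, 106], [363, 109], [320, 112], [372, 109], [380, 86]]
wrist 4410.5 box (194, 0, 59, 90) [223.  45.] [90. 55.] 88 [ 591. -404.   30.] approx [[195, 6], [203, 89], [252, 89], [248, 6], [226, 0]]
side 1288.5 box (324, 317, 38, 50) [342. 341.] [48. 34.] 83 [ 594. -395.   30.] approx [[343, 317], [324, 327], [330, 366], [350, 357], [348, 363], [361, 362], [355, 325]]
side 7683.0 box (245, 230, 143, 134) [321. 292.] [146. 127.] 6 [ 564. -266.   30.] approx [[253, 246], [254, 314], [245, 318], [248, 348], [262, 347], [259, 313], [291, 311], [296, 305], [306, 319], [306, 305], [311, 310], [355, 306], [368, 299], [387, 363], [371, 302], [363, 301], [349, 237], [329, 230], [326, 239], [311, 240], [309, 231], [297, 231], [296, 243], [263, 253]]
(381, -330, 4) [386. 106.] [237. 329.]
(503, -330, 4) [297. 106.] [295. 325.]
(381, -482, 4) [392. -20.] [236. 395.]
(503, -482, 4) [294. -20.] [300. 391.]
(381, -330, 75) [397. 107.] [234. 308.]
(503, -330, 75) [293. 107.] [294. 304.]
(381, -482, 75) [405. -42.] [231. 376.]
(503, -482, 75) [289. -43.] [300. 371.]
```

The first step block leans inside the bin, spanning y about -330 to -385 and x about 400 to 435, with its centre well within the walls. I'll place the other two clear of it, releasing only when low.

```bash
cat >> h.py <<'E'
def place_try(cands,yaw,z,w,zup=150,zmax=20):
    O=[np.pi,0,np.radians(yaw)]
    for i,(x,y) in enumerate(cands):
        robot.move_linear([x,y,zup],O,speed=220); robot.move_linear([x,y,70],speed=220)
        hit=robot.move_linear([x,y,z],speed=60,f_stop=8); p=robot.current_tcp_pos(); print('place',hit,p.round(1))
        if p[2]<zmax or i==len(cands)-1: break
        robot.move_linear([x,y,zup],speed=220)
    robot.move_gripper(min(1,(w+8)/93)); robot.sleep(.1); robot.move_linear([x,y,zup],speed=220)
E
python3 - <<'E'
from h import *
w=pick(535,-111,-90.5,7)
if w>24: place_try([(428,-434),(433,-430),(440,-436)],-86,12,w)
print(robot.current_t())
E
```

```text
pick hit False z 6.6 w 29.8 after 29.8 F 30.24525661021471 t 70.45
place True [ 427.5 -433.3   12.2]
74.875
```

Run:
```python
from h import *
import pickle
w=pick(606,-115,-105.1,7)
if w>24: place_try([(462,-393),(463,-398),(464,-388),(462,-410)],-86,13,w)
robot.move_ptp((470,-260,330),[np.pi,0,-np.pi/2]); robot.sleep(.1)
D={c:snap(c) for c in('wrist','side','scene')}; pickle.dump(D,open('D12.pkl','wb'))
for n in('wrist','side'):
    d=D[n];h=cv2.cvtColor(d['img'],cv2.COLOR_BGR2HSV); m=((h[...,1]<70)&(h[...,2]>90)).astype(np.uint8)
    for k in cv2.findContours(m,cv2.RETR_EXTERNAL,cv2.CHAIN_APPROX_NONE)[0]:
        a=cv2.contourArea(k); r=cv2.minAreaRect(k); P=onz(d,*r[0],30)
        if a>100 and 340<P[0]<680 and -520<P[1]<-60: print(n,a,'box',cv2.boundingRect(k),np.round(r[0]),P.round())
# scanner
for n in('side','scene'):
    d=D[n];h=cv2.cvtColor(d['img'],cv2.COLOR_BGR2HSV);m=cv2.inRange(h,(22,120,80),(35,255,255))
    for k in cv2.findContours(m,cv2.RETR_EXTERNAL,cv2.CHAIN_APPROX_NONE)[0]:
        if cv2.contourArea(k)>150: print(n,'yellow',cv2.boundingRect(k))
print('exp head',proj(D['side'],(489,62,144)),proj(D['scene'],(489,62,144)),robot.current_t())
```

```text
pick hit False z 6.6 w 29.9 after 29.8 F 29.99953692778945 t 79.6083
place False [ 462.3 -393.4   13.3]
wrist 23322.5 box (190, 137, 219, 174) [299. 224.] [ 502. -168.   30.]
wrist 1286.5 box (320, 60, 62, 53) [350.  86.] [ 433. -356.   30.]
wrist 1309.5 box (315, 21, 29, 57) [329.  49.] [ 461. -399.   30.]
wrist 1092.0 box (344, 0, 30, 43) [358.  21.] [ 424. -431.   30.]
wrist 4427.0 box (195, 0, 58, 91) [223.  45.] [ 591. -404.   30.]
side 635.5 box (267, 326, 21, 44) [277. 347.] [ 464. -399.   30.]
side 1282.5 box (324, 317, 38, 50) [342. 341.] [ 594. -395.   30.]
side 7885.0 box (245, 237, 143, 139) [315. 308.] [ 547. -308.   30.]
side yellow (231, 313, 77, 87)
side yellow (194, 175, 28, 28)
scene yellow (144, 173, 68, 47)
scene yellow (330, 151, 41, 35)
exp head [278.9228583  166.30890515] [346.36770211 169.44916538] 85.2333
```

All placed. I'll check the leaning block's height by triangulating its end edges, and verify the scanner and screen angle numerically before closing.

Run:
```python
from h import *
import pickle
D=pickle.load(open('D11.pkl','rb'));s,w=D['side'],D['wrist']
for n,a,b in(('top end',(252,315.5),(362,108)),('low end',(255,347.5),(362,60))):
    P=tri([(s,*a),(w,*b)]); print(n,P.round(),(proj(s,P)-a).round(1),(proj(w,P)-b).round(1))
g=w['img'][50:125:3,340:396:3]; hs=cv2.cvtColor(w['img'],cv2.COLOR_BGR2HSV)
for r in range(50,122,4): print(r,[('%3d'%hs[r,c,2]) + ('y' if hs[r,c,1]>110 else 'g') for c in range(338,400,4)])
# screen + scanner vs earlier scene pictures
A=pickle.load(open('D2.pkl','rb'))['scene']['img'];D0=pickle.load(open('D0.pkl','rb'))['scene']['img'];C=pickle.load(open('D12.pkl','rb'))['scene']['img']
print('screen diff',np.abs(A[150:240,440:520].astype(int)-C[150:240,440:520]).mean(), 'scanner yellow box')
for i in(D0,C):
    k=max(cv2.findContours(cv2.inRange(cv2.cvtColor(i[140:200,300:390],cv2.COLOR_BGR2HSV),(22,120,80),(35,255,255)),cv2.RETR_EXTERNAL,cv2.CHAIN_APPROX_NONE)[0],key=cv2.contourArea); print(cv2.boundingRect(k),cv2.minAreaRect(k))
```

```text
top end [ 417. -328.   45.] [0.8 0. ] [1.3 0. ]
low end [ 418. -387.   18.] [-0.5 -0. ] [-0.8 -0. ]
50 ['252y', '253y', '252y', '252y', '215y', '186y', '186y', '186y', '186y', '186y', '186y', '250y', '251y', '175y', '152y', '196y']
54 ['253y', '253y', '253y', '252y', '196y', '186y', '187y', '186y', '186y', '187y', '187y', '250y', '251y', '176y', '150y', '195y']
58 ['253y', '252y', '252y', '251y', '185y', '186y', '186y', '186y', '186y', '186y', '187y', '251y', '251y', '177y', '151y', '196y']
62 ['252y', '252y', '252y', '235y', '172g', '171g', '171g', '171g', '170g', '174g', '187y', '251y', '252y', '176y', '151y', '211y']
66 ['252y', '253y', '253y', '208y', '178g', '172g', '171g', '172g', '171g', '171g', '203y', '251y', '251y', '176y', '151y', '251y']
70 ['252y', '252y', '253y', '208y', '188g', '185g', '184g', '187g', '188g', '188g', '194g', '251y', '252y', '177y', '151y', '251y']
74 ['253y', '252y', '252y', '216y', '193g', '200g', '200g', '201g', '200g', '200g', '200g', '251y', '251y', '178y', '151y', '251y']
78 ['253y', '252y', '252y', '216y', '175g', '199g', '200g', '200g', '200g', 
[... 970 characters left out ...]
y', '245y']
110 ['243g', '240g', '238g', '238g', '236g', '233g', '232g', '229g', '228g', '225y', '224y', '224y', '224y', '223y', '223y', '201y']
114 ['203y', '200y', '197y', '197y', '195y', '152y', '196y', '199y', '200y', '200y', '198y', '200y', '198y', '192y', '195y', '199y']
118 ['193y', '187y', '189y', '189y', '186y', '133y', '191y', '197y', '198y', '198y', '197y', '198y', '199y', '193y', '195y', '198y']
screen diff 2.8656944444444443 scanner yellow box
(30, 11, 41, 34) ((50.982303619384766, 24.008464813232422), (31.770814895629883, 38.63488006591797), 64.44003295898438)
(30, 11, 41, 35) ((50.678802490234375, 24.414175033569336), (31.33694076538086, 39.522769927978516), 64.35899353027344)
```

Everything is in place: the block lies inside, z 18–45 mm, the scanner is where it was, and the screen is unchanged. Now shut the screen.

Run:
```python
from h import *
O=[np.pi,0,LY]
robot.move_linear([450,-150,430],speed=300)
robot.move_ptp(tcp(tab(1.85))+[0,0,110],O); robot.move_gripper(1.0)
robot.move_linear(tcp(tab(1.85)),speed=120,f_stop=8)
robot.move_gripper(0); w=robot.current_gripper_width()*93; print('tab w',w,robot.current_contact_force())
if 35<w<45:
    for q in np.linspace(1.75,.04,18):
        robot.move_linear(tcp(tab(q)),speed=100)
        f=robot.current_contact_force()
        if np.linalg.norm(f)>45: print('F',q,f); break
    print(robot.current_tcp_pos().round(1),robot.current_contact_force(),robot.current_gripper_width()*93)
    robot.move_gripper(.7); robot.sleep(.1)
    robot.move_linear(robot.current_tcp_pos()+[0,0,90],speed=150)
    robot.move_gripper(0)
    e=H-ux*180
    robot.move_linear([e[0],e[1],90],speed=150)
    print('push',robot.move_linear([e[0],e[1],46],speed=40,f_stop=15),robot.current_tcp_pos().round(1),robot.current_contact_force().round(1))
print(robot.current_t())
```

```text
tab w 39.29789910545955 [-2.12730536  7.63596389  0.06565895]
[360.2 264.2  34.1] [-2.4716396   4.65379722 -4.21730006] 39.598402051829005
push True [397.8 281.1  53.2] [-1.7 -1.   8.2]
101.6083
```

The fingertips stopped at z = 53.2 mm, where a shut lid's top should be (53 mm). Retracting and handing in.

Run:
```python
from h import *
robot.move_linear(robot.current_tcp_pos()+[0,0,250],speed=150); robot.sleep(.6)
print(robot.current_contact_force().round(1),robot.current_t()); print(robot.hand_in())
```

```text
[ 0.7 -0.4 -0.2] 104.025
the job is handed in; nothing more can be done
None
```

I handed the job in at 104 s: screen raised, barcode scanned, scanner back on its pad, three straps in the blue bin, three step blocks in the yellow bin, then screen shut; one step block leans inside its bin, and the judging gave no result back.

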